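# Click the fixation-target post into its stand

## Robot

A 6-joint arm with a two-finger parallel gripper is mounted at the origin on the work surface. World frame = base frame: x ahead of the robot, y to its left, z up, the work surface at z = 0. Lengths are in m, angles in rad, forces in N, time in s.
With the tool pointing down it reaches from about 0.2 to 0.875 m from the base axis. Payload 3.4 kg.
Tool frame: the origin (TCP) lies at the very end of the fingers, on their centre line; the grasp point (between the pads) lies 19 mm behind it (manip.tcp_to_grasp is the distance from the TCP to the grasp point, in m); z points along the fingers, y is the line along which they close (so a half turn about z gives the same grasp; the last joint's range is limited). The gripper opens to 94 mm and grips with 3 to 60 N. Pads are 16 mm wide; open, the fingers measure 119 mm over their backs; the gripper's body (75 mm by 177 mm) begins 78 mm behind the grasp point.
Start: joints at [-1.455, 0.276, 1.505, -0, 1.361, -0.121], TCP at [0.135, -0.559, 0.205] pointing down, gripper open.
Joint ranges: [-2.89, 2.89], [-0.75, 2.08], [0.22, 2.7], [-1.18, 4.32], [0.11, 2.71], [-2.7, 2.7]. Speed limits (rad/s): [2.57, 2.57, 3.14, 3.14, 3.14, 3.14].

## Interface

Orientations are given as a 3x3 rotation matrix whose columns are the frame's x, y, z axes.
In Python, from plant import manip gives the robot as it stands.
- The arm moves only by the tool drive_tool, never from a script. Its argument "increments" is a list of rows, each a list of 3 entries, a list of its own where there are three numbers: the opening, from 0 (shut) to 1 (fully open), then the shift along the tool's x, y, z in m, then the turn about the tool's z in rad. A call has 1 to 12 rows; each row is the pose to reach, as a shift and turn from the pose commanded when the call began, along the tool's axes at that moment; what a row does not reach only later rows make up. A row lasts 1/12 s, in which the tool goes at most 41.7 mm and 7.16 degrees, less where a joint would pass 70% of its speed; a pose out of reach is approached as far as the arm can. A call with a gripper value outside its range is refused whole. The fingers move at their own pace and stop on an object; "newtons" is the grip in N (left out, the last holds). Time passes only in rows, so rows that repeat a pose let the fingers close. It gives the time, the measured TCP pose, the force, the opening and the grip force at its end, in the units of the state.
- manip.get_obs(): the state, without advancing time (a new reading comes with each control period).
- manip.capture(name): name is "side" or "top" or "wrist"; returns a dict with "color" (420x560x3 uint8, blue, green, red), "z_map" (420x560 float32, m along the optical axis (not along the pixel's ray), 0 where there is no reading), "fx", "fy", "cx", "cy" (pixels), "extrinsics" (4x4, takes a point from camera to world coordinates). Camera axes: x right, y down, z forward; pixel columns grow to the right and rows downward; lengths in m; the calibration is good to about 2 mm. The wrist camera is an equidistant fisheye: a pixel r from the principal point sees the ray r / f radians off the axis. A picture is of the moment at which its call begins.
- manip.job_done(): hands the job in; it is judged then, once.
Trained networks look in a picture, given as the dict that the camera call returned (one of the last four; its "shot" number tells which), for a name from the list of things; names that differ only in an ending like _2 or _b are one class to them, and where a whole thing is asked for, a point or a joint stands for the part that bears it (a point fixed in the world has none). Each returns a list of dicts, best first, with "conf" (0 to 1); they miss things now and then, are a little off and sometimes report something else, mostly with a low value. They report only what shows in the picture. A call takes as long as a camera call.
- manip.look_for(picture, name): "position" ([column, row] as shares, 0 to 1, of the picture: columns of its width, rows of its height, amid what is visible of it).
- manip.mark_of(picture, name): "position" ([column, row] as shares, 0 to 1, of the picture: columns of its width, rows of its height: a listed point, or the origin of a listed thing).
The state is a dict: "t": time; "q": joint angles; "joint_vel": joint speeds; "joint_torque": joint torques, N m; "position": TCP position; "ee_rot": TCP orientation; "force": force on the tool from outside, world axes, zero at the start; "torque": the same for the moment, N m; "grip_width": finger opening in m; "grip_force": force on a finger pad.
Only numpy, scipy, OpenCV 4.12 (cv2) and the standard library are available. Lean on these libraries where they do the work, as an engineer would, in place of code of your own. Each camera call takes 0.05 s, during which the arm holds its last target. There are 200 camera calls.

## Task

On the eye-clinic table, take the fixation-target post (the one with the little ball on top) out of the wooden rack and slide it down into the metal post holder, past its side spring plunger, until the plunger clicks into the groove around the post, and let go so that the post stands held there. Feel for the click: if you push too far, draw the post back up to it. Work gently, never ramming or jamming the post in the holder, and leave the other things on the table where they are.

Things in the scene. Friction and masses are not known exactly. Their poses are not given: they have to be found in the camera images.
- post_head (a point): Centre (half-way up) of the fixation-target post's grip, the thing to grasp: a grey plastic block 20 mm square and 36 mm tall on the post's axis, its flat faces towards this point's own x and y, within about 0.3 rad of the rack's. A 16 mm white ball sits on it, its top 32 mm above this point. z points up along the post. Below the grip a steel shaft 14 mm in diameter runs 95 mm down to the foot. About 0.13 kg. The shaft is round: yaw in the holder does not matter.
- post_foot (a point): The very end of the post's foot, on its axis, 113 mm below post_head; z up along the post. The foot is tapered: 3 mm in diameter at its end, the full 14 mm from 10 mm above the end.
- post_groove (a point): Middle of the groove that runs all round the shaft, on the post's axis, 24 mm above the foot's end. The groove is 3 mm deep, 12 mm wide at the surface and 4 mm at its bottom, with sloping sides. Let go with the groove within 2 mm of the plunger's height, the post is centred and held by the plunger.
- rack: Fixed light-wood block, 60 mm (x) by 220 mm (y) by 46 mm tall, with three 16 mm holes, 40 mm deep, along its own y at -80, 0 and +80 mm. Origin: centre of its underside. The target post stands in one outer hole, the occluder post in the other, with about 1 mm of play all round, so they may lean a little.
- occluder: The other post in the rack, to be left alone: same shaft without a groove, a shorter grip, and an upright flat black disc 44 mm across on top instead of a ball; 156 mm tall. Origin: end of its foot.
- holder: Fixed post holder: grey base 110 mm square, 12 mm thick, under a 44 mm square aluminium block whose top is 90 mm above the table, with a 16 mm bore down its middle. Origin: centre of the underside, on the bore's axis, z up. The plunger with its black knob enters from the +x side, clamped in an upright slot: its axis is 46 to 62 mm above the table, different each time, height not given.
- mouth (a point): Centre of the mouth of the bore, on the block's top face, 90 mm above the table; z up. Bore and plunger are smooth. Pushing in, it takes about 4 to 10 N while the taper drives the plunger back (beginning when the foot's end is about level with it), then 0 to 4 N while it rides on the shaft.
- bore_floor (a point): Centre of the bore's closed bottom, 12 mm above the table; z up. The post is not to reach it: home is where the groove is level with the plunger, foot's end 22 to 38 mm above the table. There the resistance turns into a pull of 1 to 8 N, then passes zero at home, 20 to 27 mm after first contact; going on, it climbs to 6 to 10 N, and about 5 mm past home the plunger is out of the groove (then draw the post back up).
- plunger (a joint): How far the spring plunger is pushed back (m): 0 = fully forward, its round nose (5 mm radius) 1 mm short of the bore's axis; 0.004 to 0.006 = riding on the full shaft; 0.001 to 0.003 = dropped into the groove. Its spring pushes with 10 N at 0 and 0.7 N more per mm. The outside knob moves with it.
- case: Closed black spectacle case, 60 by 155 by 36 mm, a bystander. Origin: centre of its underside.
- tray: Small open plastic tray with paper clips, 85 by 120 by 32 mm, a bystander. Origin: centre of its underside.

How it is judged:
By the outcome, as a careful person would: the job done as asked, in the order asked, and still so for the second after the job is handed in, with the robot touching nothing.
It also fails if it takes over 61 s, if anything falls off the work surface, if the arm or the gripper's body presses on something with over 40 N, if the wrist force passes 120 N, or if a joint passes its speed limit or range.

## Working session

There is one attempt and no reset: what is moved stays moved. The work goes in short steps, Python scripts to look and compute and a tool call to move; the robot and the scene stay as the last step left them, time stands still between calls to the robot, and variables do not carry over. Pictures are saved under pics/ and viewed, at most 10 in all, crops included, and the job is handed in when it is done.

Besides the shell and the picture viewer there is one more tool, called after "Emit:" by a JSON object that holds its "name" and its "arguments", one argument or row to a line. drive_tool: Moves the arm, as the interface text tells. Its arguments: {"type":"object","properties":{"increments":{"type":"array"},"newtons":{"type":"number"}},"required":["increments"]}

```bash
mkdir -p pics
cat > h.py <<'E'
import numpy as np, cv2
from plant import manip
def px(p,pos): return pos[0]*p["color"].shape[1], pos[1]*p["color"].shape[0]
def ray(p,uv,fish=False):
    x=(uv[0]-p["cx"])/p["fx"]; y=(uv[1]-p["cy"])/p["fy"]
    if fish:
        r=np.hypot(x,y); s=np.sin(r)/r if r>1e-9 else 1; d=np.array([x*s,y*s,np.cos(r)])
    else: d=np.array([x,y,1.])
    E=np.array(p["extrinsics"]); return E[:3,3],E[:3,:3]@d
def at_z(p,uv,z,fish=False):
    o,d=ray(p,uv,fish); return o+d*(z-o[2])/d[2]
def tri(rays):
    A=np.zeros((3,3));b=np.zeros(3)
    for o,d in rays:
        d=d/np.linalg.norm(d);M=np.eye(3)-np.outer(d,d);A+=M;b+=M@o
    return np.linalg.solve(A,b)
E
python3 - <<'E'
from h import *
ps={n:manip.capture(n) for n in("side","top")}
cv2.imwrite("pics/a.png",ps["side"]["color"]);cv2.imwrite("pics/b.png",ps["top"]["color"])
for th in["post_head","post_foot","rack","occluder","holder","mouth","plunger","case","tray"]:
    R=[]
    for n,p in ps.items():
        m=manip.mark_of(p,th) if th!="plunger" else manip.look_for(p,th)
        print(th,n,[(np.round(px(p,d["position"])).tolist(),round(d["conf"],2)) for d in m[:3]])
        if m:R.append(ray(p,px(p,m[0]["position"])))
    if len(R)==2:print("   ",tri(R).round(4))
E
```

```text
post_head side [([364.0, 124.0], 0.51)]
post_head top [([411.0, 317.0], 0.58)]
    [ 0.4409 -0.2626  0.1157]
post_foot side []
post_foot top []
rack side [([348.0, 179.0], 0.65)]
rack top [([357.0, 300.0], 0.72)]
    [ 0.4646 -0.1821  0.0016]
occluder side [([362.0, 151.0], 0.68), ([350.0, 181.0], 0.66), ([347.0, 198.0], 0.61)]
occluder top [([177.0, 291.0], 0.71), ([319.0, 291.0], 0.54)]
    [0.5073 0.1204 0.3438]
holder side [([355.0, 316.0], 0.64), ([360.0, 315.0], 0.49), ([199.0, 303.0], 0.19)]
holder top [([178.0, 291.0], 0.73)]
    [ 0.4764  0.1943 -0.0008]
mouth side []
mouth top [([172.0, 292.0], 0.89)]
plunger side []
plunger top []
case side []
case top [([187.0, 146.0], 0.89)]
tray side [([219.0, 201.0], 0.65), ([347.0, 199.0], 0.39)]
tray top [([317.0, 153.0], 0.78)]
    [ 0.7827 -0.0988 -0.0125]
```

View pics/a.png

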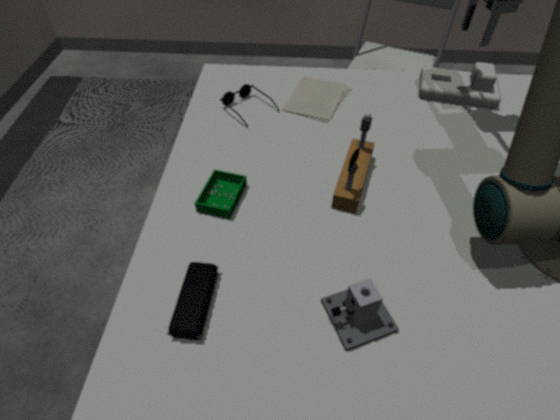

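View pics/b.png

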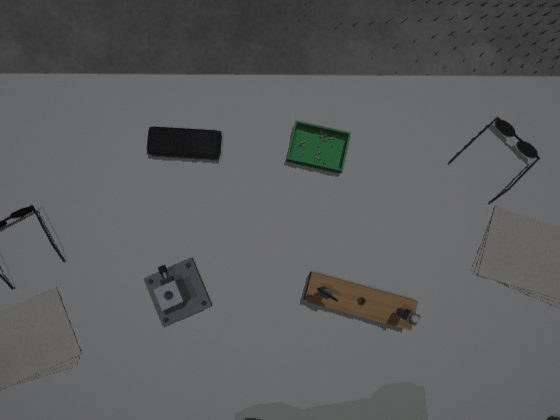

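Run:
```python
from h import *
p=manip.capture("top")
print(at_z(p,(172,292),.09), p["fx"],p["extrinsics"])
z=p["z_map"]
# world cloud
v,u=np.mgrid[0:420,0:560]
P=np.stack([(u-p["cx"])/p["fx"]*z,(v-p["cy"])/p["fy"]*z,z],-1)@np.array(p["extrinsics"])[:3,:3].T+np.array(p["extrinsics"])[:3,3]
P=P[z>0]
def rect(m,t):
    r=cv2.minAreaRect(P[m][:,:2].astype(np.float32)); print(t,m.sum(),r)
near=lambda x,y,d:np.hypot(P[:,0]-x,P[:,1]-y)<d
rect(near(.465,-.182,.13)&(abs(P[:,2]-.046)<.005),"rack")
rect(near(.476,.194,.05)&(abs(P[:,2]-.09)<.005),"block")
rect(near(.476,.194,.09)&(abs(P[:,2]-.012)<.004),"base")
m=near(.44,-.262,.04)&(P[:,2]>.1);rect(m,"head");print(P[m][:,2].max(),P[m].mean(0))
print(manip.get_obs()["ee_rot"])
```

```text
[0.48015682 0.18695562 0.09      ] 456.0996165824454 [[ 0.00609856 -0.99471991  0.10244566  0.55348924]
 [-0.99996631 -0.00550344  0.00609086 -0.01783479]
 [-0.00549489 -0.10247935 -0.99471995  0.97479333]
 [ 0.          0.          0.          1.        ]]
rack 2969 ((0.46098241209983826, -0.18192149698734283), (0.2205185890197754, 0.06013088673353195), 75.0344009399414)
block 494 ((0.4737742245197296, 0.1946609616279602), (0.04378732666373253, 0.044925983995199203), 24.14316177368164)
base 1891 ((0.4737075865268707, 0.19475124776363373), (0.10986252129077911, 0.11088825017213821), 24.03594398498535)
head 189 ((0.4407089650630951, -0.258646160364151), (0.020785879343748093, 0.02011106163263321), 60.82647705078125)
0.15234014277098729 [ 0.44236263 -0.25525718  0.13457399]
[[ 9.72089154e-01  2.34611756e-01  1.90976125e-05]
 [ 2.34611757e-01 -9.72089142e-01 -1.51371977e-04]
 [-1.69490637e-05  1.51627582e-04 -9.99999988e-01]]
```

The side view shows the target post at about (365,122) and the holder at (365,295). The top view shows the ball at (414,318), the holder block at (168,295) and the knob at (163,270). The depth fit agrees with both, so I'll move above the post.

Emit:
{"name": "drive_tool", "arguments": {
  "increments": [
    [1,[0.034,-0.02,0],0.1],
    [1,[0.068,-0.041,0],0.2],
    [1,[0.102,-0.061,0],0.3],
    [1,[0.136,-0.082,0],0.4],
    [1,[0.17,-0.102,0],0.5],
    [1,[0.204,-0.122,0],0.6],
    [1,[0.238,-0.143,0],0.7],
    [1,[0.272,-0.163,0],0.7],
    [1,[0.306,-0.184,0],0.7],
    [1,[0.34,-0.204,0],0.7],
    [1,[0.367,-0.22,0],0.7],
    [1,[0.367,-0.22,0],0.7]
  ]
}}

```text
t: 2.05
position: [0.4436, -0.255, 0.2056]
ee_rot: [[0.897, -0.442, 0.003], [-0.442, -0.897, 0.002], [0.002, -0.003, -1.0]]
force: [-0.1, -0.4, -0.3]
grip_width: 0.0941
grip_force: 0.0
```

```bash
cat > w.py <<'E'
from h import *
import sys
o=manip.get_obs();print(o["t"],o["position"],o["ee_rot"][:,0] if hasattr(o["ee_rot"],"shape") else [r[0] for r in o["ee_rot"]],o["force"])
R=[]
for n in("wrist","top","side"):
    p=manip.capture(n)
    for th in("post_head","post_foot"):
        m=manip.mark_of(p,th)
        for d in m[:2]:
            uv=px(p,d["position"]);f=n=="wrist"
            print(n,th,np.round(uv),round(d["conf"],2),"z=.119:",at_z(p,uv,.119,f).round(4))
    if n=="wrist":
        cv2.imwrite("pics/%s.png"%sys.argv[1],p["color"]);print(p["fx"],p["cx"],p["cy"],np.round(p["extrinsics"],3).tolist())
    if n=="top": cv2.imwrite("pics/%s_t.png"%sys.argv[1],p["color"])
E
python3 w.py c
```

```text
2.05 [ 0.44364401 -0.25496962  0.2055997 ] [ 0.89709007 -0.44184484  0.00159348] [-0.0708928  -0.36065667 -0.27524724]
wrist post_head [285. 222.] 0.87 z=.119: [ 0.4374 -0.2606  0.119 ]
wrist post_head [ 37. 293.] 0.65 z=.119: [0.4845 0.0442 0.119 ]
wrist post_foot [281. 193.] 0.68 z=.119: [ 0.4617 -0.2685  0.119 ]
325.19226210127806 275.3325895609846 213.19382008366347 [[-0.441, -0.861, -0.253, 0.519], [-0.898, 0.422, 0.127, -0.292], [-0.003, 0.283, -0.959, 0.387], [0.0, 0.0, 0.0, 1.0]]
side post_head [367. 126.] 0.66 z=.119: [ 0.4374 -0.2506  0.119 ]
side post_foot [360. 158.] 0.75 z=.119: [ 0.4623 -0.1307  0.119 ]
```

View pics/c.png

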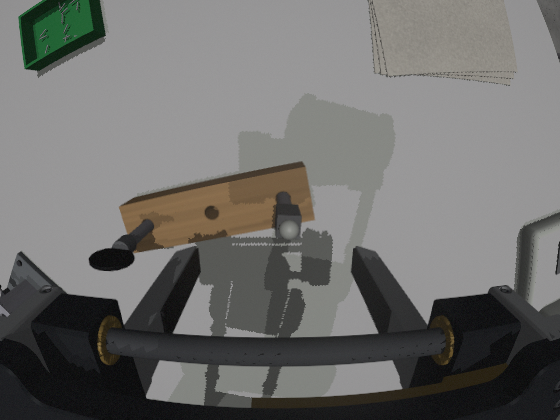

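The post is centred at about (287,222), between the fingers at (180,260) and (370,260). I'll zoom in to read the yaw of the grip.

Run:
```python
from h import *
c=cv2.imread("pics/c.png")[175:255,235:335]
c=cv2.resize(c,None,fx=7,fy=7,interpolation=cv2.INTER_CUBIC)
cv2.imwrite("pics/c2.png",cv2.convertScaleAbs(c,alpha=1.8))
p=manip.capture("wrist")
z=p["z_map"];E=np.array(p["extrinsics"])
Q=[]
for v in range(175,255):
  for u in range(235,335):
    if z[v,u]>0:
      o,d=ray(p,(u,v),True); dc=E[:3,:3].T@d; Q.append(o+d*z[v,u]/dc[2])
Q=np.array(Q);n=np.hypot(*(Q[:,:2]-[.44,-.259]).T)<.03
for lo,hi in((.105,.133),(.13,.14),(.139,.16),(.06,.09)):
  S=Q[n&(Q[:,2]>lo)&(Q[:,2]<hi)]; print(lo,len(S),S.mean(0) if len(S) else 0, cv2.minAreaRect(S[:,:2].astype(np.float32)) if len(S)>3 else 0)
```

```text
0.105 208 [ 0.44748438 -0.26713384  0.11950618] ((0.4473818838596344, -0.26686960458755493), (0.02067272737622261, 0.005743762012571096), 75.24419403076172)
0.13 325 [ 0.44267624 -0.26504383  0.13759415] ((0.4388595223426819, -0.26332470774650574), (0.020125435665249825, 0.019876979291439056), 60.04405975341797)
0.139 393 [ 0.44052976 -0.26388192  0.14783544] ((0.43917351961135864, -0.2634783983230591), (0.01909242756664753, 0.019084544852375984), 60.828155517578125)
0.06 87 [ 0.44474564 -0.26445691  0.0736917 ] ((0.4436631500720978, -0.26381954550743103), (0.013229583390057087, 0.005564614199101925), 65.72938537597656)
```

View pics/c2.png

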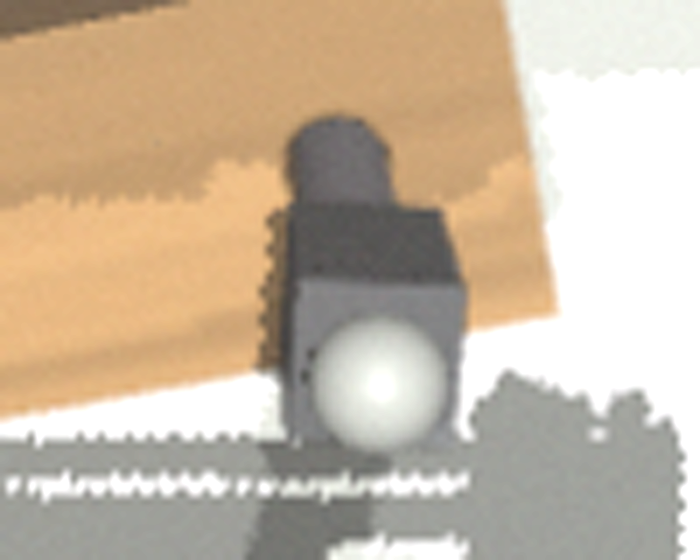

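Run:
```python
from h import *
o=manip.get_obs();R=np.array(o["ee_rot"]);print(o["t"],o["position"],o["force"],np.abs(o["joint_vel"]).max())
print((R.T@(np.array([.4395,-.261,.1])-o["position"])).round(4))
```

```text
2.55 [ 0.43941475 -0.25984285  0.20550488] [ 0.84721149 -0.10032091  0.02068723] 0.005242055229679544
[0.0006 0.001  0.1055]
```

Emit:
{"name": "drive_tool", "arguments": {
  "increments": [
    [1,[0.001,0.001,0.02],0.06],
    [1,[0.001,0.001,0.045],0.06],
    [1,[0.001,0.001,0.07],0.06],
    [1,[0.001,0.001,0.09],0.06],
    [1,[0.001,0.001,0.1],0.06],
    [1,[0.001,0.001,0.105],0.06],
    [1,[0.001,0.001,0.105],0.06],
    [1,[0.001,0.001,0.105],0.06]
  ]
}}

```text
t: 3.22
position: [0.441, -0.261, 0.1012]
ee_rot: [[0.866, -0.5, 0.001], [-0.5, -0.866, -0.001], [0.002, 0.0, -1.0]]
force: [-0.2, -0.8, 0.9]
grip_width: 0.094
grip_force: 0.0
```

Emit:
{"name": "drive_tool", "arguments": {
  "increments": [
    [0.3,[0,0,0],0],
    [0.2,[0,0,0],0],
    [0.1,[0,0,0],0],
    [0,[0,0,0],0],
    [0,[0,0,0],0],
    [0,[0,0,0],0],
    [0,[0,0,0],0],
    [0,[0,0,0],0],
    [0,[0,0,0],0],
    [0,[0,0,0],0],
    [0,[0,0,0],0],
    [0,[0,0,0],0]
  ],
  "newtons": 40
}}

```text
t: 4.22
position: [0.4405, -0.2603, 0.1005]
ee_rot: [[0.866, -0.5, 0.0], [-0.5, -0.866, 0.0], [0.0, -0.0, -1.0]]
force: [-0.8, 0.7, -0.1]
grip_width: 0.0197
grip_force: 40.0
```

Emit:
{"name": "drive_tool", "arguments": {
  "increments": [
    [0,[0,0,-0.005],0],
    [0,[0,0,-0.015],0],
    [0,[0,0,-0.03],0],
    [0,[0,0,-0.045],0],
    [0,[0,0,-0.065],0],
    [0,[0,0,-0.09],0],
    [0,[0,0,-0.115],0],
    [0,[0,0,-0.14],0],
    [0,[0,0,-0.16],0],
    [0,[0,0,-0.175],0],
    [0,[0,0,-0.18],0],
    [0,[0,0,-0.18],0]
  ]
}}

```text
t: 5.22
position: [0.4409, -0.2606, 0.2823]
ee_rot: [[0.866, -0.5, 0.003], [-0.5, -0.866, -0.002], [0.003, 0.0, -1.0]]
force: [-0.2, 0.3, -1.4]
grip_width: 0.0197
grip_force: 40.0
```

Run:
```python
from h import *
o=manip.get_obs();R=np.array(o["ee_rot"]);print(o["t"],o["position"],o["force"],o["grip_width"])
print((R.T@(np.array([.4738,.1947,.27])-o["position"])).round(4))
```

```text
5.2167 [ 0.44094461 -0.26059707  0.2823175 ] [-0.24915596  0.25243373 -1.43981848] 0.019713740774939807
[-0.1991 -0.4108  0.0115]
```

Emit:
{"name": "drive_tool", "arguments": {
  "increments": [
    [0,[-0.008,-0.016,0],0],
    [0,[-0.022,-0.045,0],0],
    [0,[-0.036,-0.074,0],0],
    [0,[-0.05,-0.103,0],0],
    [0,[-0.064,-0.132,0],0],
    [0,[-0.078,-0.161,0],0],
    [0,[-0.092,-0.19,0],0],
    [0,[-0.106,-0.219,0],0],
    [0,[-0.12,-0.248,0],0],
    [0,[-0.134,-0.277,0],0],
    [0,[-0.148,-0.306,0],0],
    [0,[-0.162,-0.335,0],0]
  ]
}}

```text
t: 6.22
position: [0.4663, 0.1123, 0.2791]
ee_rot: [[0.866, -0.5, -0.003], [-0.5, -0.866, -0.0], [-0.002, 0.002, -1.0]]
force: [1.0, -0.5, -1.1]
grip_width: 0.0197
grip_force: 40.0
```

Emit:
{"name": "drive_tool", "arguments": {
  "increments": [
    [0,[-0.014,-0.029,0.01],0],
    [0,[-0.025,-0.052,0.02],0],
    [0,[-0.032,-0.067,0.035],0],
    [0,[-0.036,-0.074,0.045],0],
    [0,[-0.037,-0.076,0.05],0],
    [0,[-0.037,-0.076,0.05],0],
    [0,[-0.037,-0.076,0.05],0],
    [0,[-0.037,-0.076,0.05],0]
  ]
}}

```text
t: 6.88
position: [0.4739, 0.194, 0.231]
ee_rot: [[0.866, -0.501, 0.001], [-0.501, -0.866, -0.0], [0.001, -0.0, -1.0]]
force: [-0.2, 0.4, -1.5]
grip_width: 0.02
grip_force: 40.0
```

```bash
cat > m.py <<'E'
from h import *
import sys
o=manip.get_obs();R=np.array(o["ee_rot"]);P=np.array(o["position"]);print(o["t"],P,o["force"])
fz=P[2]+.019-.113; print("foot z",fz)
for n in("wrist","top","side"):
    p=manip.capture(n);f=n=="wrist"
    for th,z in(("mouth",.09),("post_foot",fz),("post_head",P[2]+.019),("holder",0)):
        for d in manip.mark_of(p,th)[:2]:
            uv=px(p,d["position"]);print(n,th,np.round(uv,1),round(d["conf"],2),at_z(p,uv,z,f).round(4))
    if f:cv2.imwrite("pics/%s.png"%sys.argv[1],p["color"])
    if n=="side":cv2.imwrite("pics/%s_s.png"%sys.argv[1],p["color"])
E
python3 m.py d
```

```text
6.8833 [0.47385529 0.19401143 0.23098383] [-0.24733096  0.35223708 -1.53327336]
foot z 0.13698383265259134
wrist mouth [273.6 206.8] 0.94 [0.4712 0.1984 0.09  ]
wrist post_foot [274.2 212.6] 0.75 [0.4774 0.194  0.137 ]
wrist post_head [273.  279.2] 0.56 [0.4726 0.1971 0.25  ]
wrist holder [275.9 185.3] 0.94 [0.4735 0.1941 0.    ]
top mouth [172.5 291.6] 0.7 [0.4809 0.1861 0.09  ]
top post_foot [163.4 296.9] 0.65 [0.4752 0.1914 0.137 ]
top post_head [140.1 304.3] 0.4 [0.4741 0.1994 0.25  ]
top holder [356.6 301. ] 0.63 [ 0.4566 -0.1813  0.    ]
side mouth [366.3 290.3] 0.74 [0.4704 0.1916 0.09  ]
side post_foot [370.5 278.6] 0.73 [0.4716 0.1971 0.137 ]
side holder [358.3 314.4] 0.59 [0.471  0.1916 0.    ]
```

View pics/d.png

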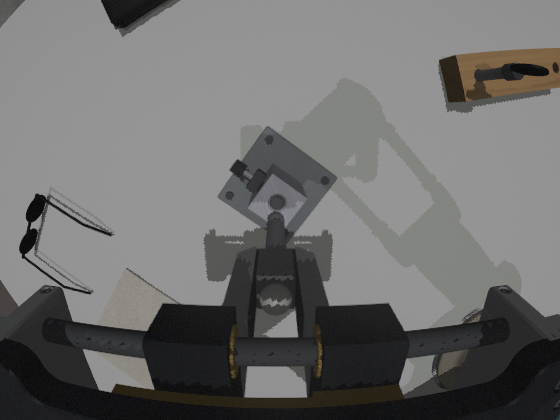

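The mouth shows at (277,202) and the foot at (275,215), so the post is nearly above the bore. I'll go lower and measure one against the other.

Emit:
{"name": "drive_tool", "arguments": {
  "increments": [
    [0,[0,0,0.01],0],
    [0,[0,0,0.02],0],
    [0,[0,0,0.03],0],
    [0,[0,0,0.035],0],
    [0,[0,0,0.035],0],
    [0,[0,0,0.035],0]
  ]
}}

```text
t: 8.13
position: [0.4731, 0.195, 0.1947]
ee_rot: [[0.866, -0.5, -0.001], [-0.5, -0.866, -0.0], [-0.001, 0.001, -1.0]]
force: [0.3, -0.5, -0.7]
grip_width: 0.0197
grip_force: 40.0
```

```bash
python3 m.py e
python3 - <<'E'
from h import *
for n in("wrist","top","side"):
    p=manip.capture(n);z=p["z_map"];E=np.array(p["extrinsics"]);v,u=np.mgrid[0:420,0:560]
    x=(u-p["cx"])/p["fx"];y=(v-p["cy"])/p["fy"]
    if n=="wrist":
        r=np.hypot(x,y)+1e-9;k=np.tan(np.minimum(r,1.4))/r;x=x*k;y=y*k
    Q=np.stack([x*z,y*z,z],-1)@E[:3,:3].T+E[:3,3];Q=Q[z>0]
    d=np.hypot(*(Q[:,:2]-[.474,.194]).T)
    for t,m in(("block",(d<.04)&(abs(Q[:,2]-.09)<.004)),("base",(d<.09)&(abs(Q[:,2]-.012)<.004))):
        print(n,t,m.sum(),Q[m][:,2].mean(),cv2.minAreaRect(Q[m][:,:2].astype(np.float32)))
    for a in(.112,.125,.14):
        m=(d<.012)&(abs(Q[:,2]-a)<.006);print(n,"shaft",a,m.sum())
        if m.sum()>8:
            S=Q[m][:,:2]; # fit circle of radius 7 mm, centre behind the seen surface
            from scipy.optimize import least_squares
            c=E[:2,3]-S.mean(0);c/=np.linalg.norm(c)
            s=least_squares(lambda q:np.hypot(*(S-q).T)-.007,S.mean(0)-.005*c,loss="soft_l1",f_scale=.0005);print("   ",s.x.round(4),np.abs(s.fun).mean())
w=cv2.imread("pics/e.png")[150:270,200:350];s=cv2.imread("pics/e_s.png")[230:350,310:430]
cv2.imwrite("pics/e2.png",np.hstack([cv2.resize(cv2.convertScaleAbs(i,alpha=1.5),(h,400),interpolation=cv2.INTER_CUBIC) for i,h in((w,400+0),(s,400))]))
E
```

```text
8.1333 [0.47312518 0.19497988 0.19472887] [ 0.30390012 -0.47385322 -0.71372909]
foot z 0.1007288676047935
wrist mouth [276.3 214.3] 0.73 [0.4714 0.1956 0.09  ]
wrist post_foot [277.  216.2] 0.82 [0.4723 0.1944 0.1007]
wrist post_head [274.2 278.3] 0.76 [0.4721 0.1972 0.2137]
wrist holder [277.6 190.2] 0.65 [0.4727 0.1927 0.    ]
top mouth [169.2 295.9] 0.92 [0.4728 0.1922 0.09  ]
top post_foot [166.  294.8] 0.55 [0.4758 0.1957 0.1007]
top post_foot [319.9 288.3] 0.25 [ 0.4898 -0.0953  0.1007]
top post_head [146.3 300.1] 0.38 [0.477  0.2002 0.2137]
top holder [176.2 289.4] 0.75 [0.4782 0.1991 0.    ]
side mouth [364.7 290.6] 0.73 [0.4733 0.1923 0.09  ]
side post_foot [218.6 199.5] 0.54 [7.618e-01 2.000e-04 1.007e-01]
side post_foot [366.8 289.1] 0.49 [0.4716 0.1955 0.1007]
side holder [355.4 315.7] 0.77 [0.4768 0.1946 0.    ]
wrist block 1723 0.09154850175532761 ((0.47334033250808716, 0.19319812953472137), (0.04423229396343231, 0.04464326426386833), 24.134469985961914)
wrist base 4985 0.013595743182549913 ((0.47347527742385864, 0.19309280812740326), (0.11112317442893982, 0.11110506206
[... 456 characters left out ...]
4879, 0.1101909950375557), 24.285415649414062)
top shaft 0.112 11
    [0.4739 0.1971] 0.0003649083015995339
top shaft 0.125 11
    [0.4736 0.1983] 0.0006171323547881641
top shaft 0.14 15
    [0.4741 0.1973] 0.00023893415692474875
side block 446 0.08889572849635745 ((0.4714386761188507, 0.19432246685028076), (0.04514709487557411, 0.04622145742177963), 24.527376174926758)
side base 1805 0.01120281027878749 ((0.47169777750968933, 0.19481101632118225), (0.11078549176454544, 0.1104842871427536), 24.27070426940918)
side shaft 0.112 25
    [0.4722 0.1957] 0.0006291622405234862
side shaft 0.125 26
    [0.4713 0.1937] 0.0010415194794916151
side shaft 0.14 35
    [0.4719 0.1958] 0.00039325762969630784
```

View pics/e2.png

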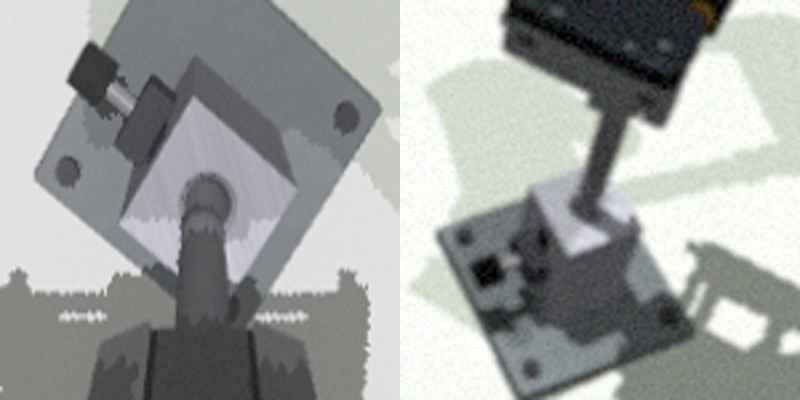

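The shaft sits about 2 mm toward +y of the bore in all three cameras, with no tilt. I'll correct that and ease in.

Emit:
{"name": "drive_tool", "arguments": {
  "increments": [
    [0,[0.0005,0.002,0],0],
    [0,[0.0005,0.002,0.002],0],
    [0,[0.0005,0.002,0.005],0],
    [0,[0.0005,0.002,0.008],0],
    [0,[0.0005,0.002,0.011],0],
    [0,[0.0005,0.002,0.014],0],
    [0,[0.0005,0.002,0.016],0],
    [0,[0.0005,0.002,0.018],0],
    [0,[0.0005,0.002,0.018],0],
    [0,[0.0005,0.002,0.018],0]
  ]
}}

```text
t: 9.87
position: [0.4729, 0.1931, 0.1773]
ee_rot: [[0.866, -0.5, -0.0], [-0.5, -0.866, -0.0], [-0.0, 0.0, -1.0]]
force: [-0.3, 0.8, -1.3]
grip_width: 0.0198
grip_force: 40.0
```

Emit:
{"name": "drive_tool", "arguments": {
  "increments": [
    [0,[0,0,0.001],0],
    [0,[0,0,0.002],0],
    [0,[0,0,0.003],0],
    [0,[0,0,0.004],0],
    [0,[0,0,0.005],0],
    [0,[0,0,0.006],0],
    [0,[0,0,0.006],0],
    [0,[0,0,0.006],0]
  ]
}}

```text
t: 10.53
position: [0.4728, 0.1931, 0.1713]
ee_rot: [[0.866, -0.5, -0.0], [-0.5, -0.866, -0.0], [-0.0, 0.0, -1.0]]
force: [0.9, -0.3, -1.0]
grip_width: 0.0198
grip_force: 40.0
```

Emit:
{"name": "drive_tool", "arguments": {
  "increments": [
    [0,[0,0,0.001],0],
    [0,[0,0,0.002],0],
    [0,[0,0,0.004],0],
    [0,[0,0,0.006],0],
    [0,[0,0,0.008],0],
    [0,[0,0,0.009],0],
    [0,[0,0,0.009],0],
    [0,[0,0,0.009],0]
  ]
}}

```text
t: 11.2
position: [0.4728, 0.1931, 0.1623]
ee_rot: [[0.866, -0.5, -0.0], [-0.5, -0.866, -0.0], [-0.0, 0.0, -1.0]]
force: [-0.6, -0.2, -1.2]
grip_width: 0.0199
grip_force: 40.0
```

Emit:
{"name": "drive_tool", "arguments": {
  "increments": [
    [0,[0,0,0.001],0],
    [0,[0,0,0.003],0],
    [0,[0,0,0.005],0],
    [0,[0,0,0.006],0],
    [0,[0,0,0.006],0],
    [0,[0,0,0.006],0]
  ]
}}

```text
t: 11.7
position: [0.4728, 0.1931, 0.1563]
ee_rot: [[0.866, -0.5, -0.0], [-0.5, -0.866, -0.0], [-0.0, 0.0, -1.0]]
force: [0.5, 0.1, -1.5]
grip_width: 0.02
grip_force: 40.0
```

Emit:
{"name": "drive_tool", "arguments": {
  "increments": [
    [0,[0,0,0.001],0],
    [0,[0,0,0.002],0],
    [0,[0,0,0.003],0],
    [0,[0,0,0.003],0],
    [0,[0,0,0.003],0]
  ]
}}

```text
t: 12.12
position: [0.4728, 0.1931, 0.1533]
ee_rot: [[0.866, -0.5, -0.0], [-0.5, -0.866, -0.0], [-0.0, 0.0, -1.0]]
force: [0.4, -0.7, -0.8]
grip_width: 0.0199
grip_force: 40.0
```

Emit:
{"name": "drive_tool", "arguments": {
  "increments": [
    [0,[0,0,0.001],0],
    [0,[0,0,0.002],0],
    [0,[0,0,0.003],0],
    [0,[0,0,0.003],0],
    [0,[0,0,0.003],0]
  ]
}}

```text
t: 12.53
position: [0.4727, 0.193, 0.1503]
ee_rot: [[0.866, -0.5, -0.0], [-0.5, -0.866, -0.0], [-0.0, 0.0, -1.0]]
force: [-0.2, 0.5, -1.8]
grip_width: 0.0197
grip_force: 40.0
```

Emit:
{"name": "drive_tool", "arguments": {
  "increments": [
    [0,[0,0,0.001],0],
    [0,[0,0,0.002],0],
    [0,[0,0,0.003],0],
    [0,[0,0,0.003],0],
    [0,[0,0,0.003],0]
  ]
}}

```text
t: 12.95
position: [0.4722, 0.1928, 0.1473]
ee_rot: [[0.866, -0.5, -0.001], [-0.5, -0.866, -0.001], [-0.001, 0.001, -1.0]]
force: [-2.3, -1.7, 2.1]
grip_width: 0.0194
grip_force: 40.0
```

Emit:
{"name": "drive_tool", "arguments": {
  "increments": [
    [0,[0,0,0.001],0],
    [0,[0,0,0.002],0],
    [0,[0,0,0.003],0],
    [0,[0,0,0.003],0],
    [0,[0,0,0.003],0]
  ]
}}

```text
t: 13.37
position: [0.4723, 0.1927, 0.1452]
ee_rot: [[0.866, -0.5, -0.001], [-0.5, -0.866, -0.001], [-0.0, 0.001, -1.0]]
force: [-3.8, -1.3, 5.3]
grip_width: 0.0197
grip_force: 40.0
```

Emit:
{"name": "drive_tool", "arguments": {
  "increments": [
    [0,[0,0,0.001],0],
    [0,[0,0,0.002],0],
    [0,[0,0,0.003],0],
    [0,[0,0,0.003],0],
    [0,[0,0,0.003],0]
  ]
}}

```text
t: 13.78
position: [0.4723, 0.1926, 0.1423]
ee_rot: [[0.866, -0.499, -0.001], [-0.499, -0.866, -0.001], [-0.0, 0.001, -1.0]]
force: [-3.0, -1.5, 6.6]
grip_width: 0.02
grip_force: 40.0
```

Emit:
{"name": "drive_tool", "arguments": {
  "increments": [
    [0,[0,0,0.001],0],
    [0,[0,0,0.002],0],
    [0,[0,0,0.003],0],
    [0,[0,0,0.003],0],
    [0,[0,0,0.003],0]
  ]
}}

```text
t: 14.2
position: [0.4723, 0.1927, 0.1384]
ee_rot: [[0.866, -0.5, -0.001], [-0.5, -0.866, -0.001], [-0.001, 0.001, -1.0]]
force: [-2.5, -2.4, 2.1]
grip_width: 0.0199
grip_force: 40.0
```

Emit:
{"name": "drive_tool", "arguments": {
  "increments": [
    [0,[0,0,0.001],0],
    [0,[0,0,0.002],0],
    [0,[0,0,0.003],0],
    [0,[0,0,0.003],0],
    [0,[0,0,0.003],0]
  ]
}}

```text
t: 14.62
position: [0.4723, 0.1927, 0.1346]
ee_rot: [[0.866, -0.5, -0.002], [-0.5, -0.866, -0.001], [-0.001, 0.002, -1.0]]
force: [-2.8, -2.7, -1.3]
grip_width: 0.0199
grip_force: 40.0
```

Emit:
{"name": "drive_tool", "arguments": {
  "increments": [
    [0,[0,0,0.001],0],
    [0,[0,0,0.002],0],
    [0,[0,0,0.003],0],
    [0,[0,0,0.003],0],
    [0,[0,0,0.003],0]
  ]
}}

```text
t: 15.03
position: [0.4723, 0.1928, 0.132]
ee_rot: [[0.866, -0.5, -0.001], [-0.5, -0.866, -0.001], [-0.001, 0.001, -1.0]]
force: [-3.9, -3.7, 0.8]
grip_width: 0.0196
grip_force: 40.0
```

Emit:
{"name": "drive_tool", "arguments": {
  "increments": [
    [0,[0,0,0.0005],0],
    [0,[0,0,0.001],0],
    [0,[0,0,0.0015],0],
    [0,[0,0,0.0015],0],
    [0,[0,0,0.0015],0]
  ]
}}

```text
t: 15.45
position: [0.4723, 0.1928, 0.1307]
ee_rot: [[0.866, -0.5, -0.001], [-0.5, -0.866, -0.001], [-0.001, 0.001, -1.0]]
force: [-3.9, -2.0, 2.3]
grip_width: 0.0196
grip_force: 40.0
```

Emit:
{"name": "drive_tool", "arguments": {
  "increments": [
    [0,[0,0,0.0005],0],
    [0,[0,0,0.001],0],
    [0,[0,0,0.0015],0],
    [0,[0,0,0.0015],0],
    [0,[0,0,0.0015],0]
  ]
}}

```text
t: 15.87
position: [0.4723, 0.1928, 0.1288]
ee_rot: [[0.866, -0.5, -0.001], [-0.5, -0.866, -0.001], [-0.001, 0.001, -1.0]]
force: [-4.0, -2.3, -2.3]
grip_width: 0.0196
grip_force: 40.0
```

Emit:
{"name": "drive_tool", "arguments": {
  "increments": [
    [0,[0,0,0.0005],0],
    [0,[0,0,0.001],0],
    [0,[0,0,0.001],0],
    [0,[0,0,0.001],0]
  ]
}}

```text
t: 16.2
position: [0.4723, 0.1928, 0.1277]
ee_rot: [[0.866, -0.5, -0.001], [-0.5, -0.866, -0.001], [-0.001, 0.001, -1.0]]
force: [-4.1, -3.0, -3.7]
grip_width: 0.02
grip_force: 40.0
```

Emit:
{"name": "drive_tool", "arguments": {
  "increments": [
    [0,[0,0,0.0005],0],
    [0,[0,0,0.001],0],
    [0,[0,0,0.001],0],
    [0,[0,0,0.001],0]
  ]
}}

```text
t: 16.53
position: [0.4723, 0.1929, 0.1268]
ee_rot: [[0.866, -0.5, -0.001], [-0.5, -0.866, -0.001], [-0.001, 0.001, -1.0]]
force: [-3.7, -3.3, -4.8]
grip_width: 0.0198
grip_force: 40.0
```

Emit:
{"name": "drive_tool", "arguments": {
  "increments": [
    [0,[0,0,0.0005],0],
    [0,[0,0,0.001],0],
    [0,[0,0,0.001],0],
    [0,[0,0,0.001],0]
  ]
}}

```text
t: 16.87
position: [0.4723, 0.1929, 0.1259]
ee_rot: [[0.866, -0.5, -0.001], [-0.5, -0.866, -0.001], [-0.001, 0.001, -1.0]]
force: [-3.8, -2.7, -3.3]
grip_width: 0.02
grip_force: 40.0
```

Emit:
{"name": "drive_tool", "arguments": {
  "increments": [
    [0,[0,0,0.0005],0],
    [0,[0,0,0.001],0],
    [0,[0,0,0.001],0],
    [0,[0,0,0.001],0]
  ]
}}

```text
t: 17.2
position: [0.4723, 0.1929, 0.1252]
ee_rot: [[0.866, -0.5, -0.001], [-0.5, -0.866, -0.001], [-0.001, 0.001, -1.0]]
force: [-4.0, -4.1, -0.9]
grip_width: 0.02
grip_force: 40.0
```

Emit:
{"name": "drive_tool", "arguments": {
  "increments": [
    [0,[0,0,0.0005],0],
    [0,[0,0,0.0005],0],
    [0,[0,0,0.0005],0]
  ]
}}

```text
t: 17.45
position: [0.4723, 0.1929, 0.1249]
ee_rot: [[0.866, -0.5, -0.001], [-0.5, -0.866, -0.001], [-0.001, 0.001, -1.0]]
force: [-4.6, -3.1, -1.3]
grip_width: 0.0197
grip_force: 40.0
```

Emit:
{"name": "drive_tool", "arguments": {
  "increments": [
    [0,[0,0,0.0005],0],
    [0,[0,0,0.0005],0],
    [0,[0,0,0.0005],0]
  ]
}}

```text
t: 17.7
position: [0.4723, 0.1929, 0.1247]
ee_rot: [[0.866, -0.5, -0.001], [-0.5, -0.866, -0.001], [-0.001, 0.001, -1.0]]
force: [-4.6, -3.0, 0.9]
grip_width: 0.0197
grip_force: 40.0
```

Past zero: the pull faded to nothing at about 0.125 and is now turning to resistance. That is the click, so I'll release.

Emit:
{"name": "drive_tool", "arguments": {
  "increments": [
    [0,[0,0,-0.0005],0],
    [0,[0,0,-0.0005],0],
    [0.25,[0,0,-0.0005],0],
    [0.4,[0,0,-0.0005],0],
    [0.6,[0,0,-0.0005],0],
    [0.6,[0,0,-0.0005],0],
    [0.6,[0,0,-0.0005],0],
    [0.6,[0,0,-0.0005],0],
    [0.6,[0,0,-0.0005],0],
    [0.6,[0,0,-0.0005],0]
  ],
  "newtons": 10
}}

```text
t: 18.53
position: [0.4731, 0.1932, 0.125]
ee_rot: [[0.866, -0.5, 0.001], [-0.5, -0.866, 0.0], [0.0, -0.0, -1.0]]
force: [0.6, -0.0, -0.5]
grip_width: 0.0562
grip_force: 0.0
```

Emit:
{"name": "drive_tool", "arguments": {
  "increments": [
    [0.6,[0,0,-0.005],0],
    [0.6,[0,0,-0.02],0],
    [0.6,[0,0,-0.04],0],
    [0.6,[0,0,-0.06],0],
    [0.6,[0,0,-0.08],0],
    [0.6,[0,0,-0.1],0],
    [0.6,[0,0,-0.12],0],
    [0.6,[0,0,-0.13],0],
    [0.6,[0,0,-0.13],0],
    [0.6,[0,0,-0.13],0]
  ]
}}

```text
t: 19.37
position: [0.4729, 0.1931, 0.2549]
ee_rot: [[0.866, -0.5, 0.0], [-0.5, -0.866, 0.0], [0.0, -0.0, -1.0]]
force: [0.7, 0.7, -0.4]
grip_width: 0.0565
grip_force: 0.0
```

```bash
python3 m.py f
python3 - <<'E'
from h import *
w=cv2.imread("pics/f.png")[110:270,190:350];s=cv2.imread("pics/f_s.png")[230:350,310:430]
cv2.imwrite("pics/f2.png",np.hstack([cv2.resize(cv2.convertScaleAbs(i,alpha=1.5),(400,400),interpolation=cv2.INTER_CUBIC) for i in(w,s)]))
p=manip.capture("side");z=p["z_map"];E=np.array(p["extrinsics"]);v,u=np.mgrid[0:420,0:560]
Q=np.stack([(u-p["cx"])/p["fx"]*z,(v-p["cy"])/p["fy"]*z,z],-1)@E[:3,:3].T+E[:3,3]
m=(np.hypot(Q[...,0]-.473,Q[...,1]-.194)<.03)&(z>0)&(Q[...,2]<.19);print("ball top",np.sort(Q[m][:,2])[-6:])
E
```

```text
19.3667 [0.47286555 0.19309094 0.25490643] [ 0.66447089  0.74100964 -0.41022433]
foot z 0.16090642756194784
wrist mouth [273.9 196.8] 0.88 [0.4742 0.195  0.09  ]
wrist post_head [273.5 213. ] 0.76 [0.505  0.1766 0.2739]
wrist holder [276.4 182.2] 0.76 [0.4715 0.1929 0.    ]
top mouth [171.4 291.7] 0.79 [0.4807 0.1881 0.09  ]
top post_foot [316.1 153.9] 0.37 [ 0.735  -0.084   0.1609]
top post_head [159.9 298.6] 0.59 [0.4854 0.1625 0.2739]
top holder [175.2 293.2] 0.88 [0.4702 0.2009 0.    ]
side mouth [361.9 291.6] 0.75 [0.4784 0.1946 0.09  ]
side post_foot [198.5 306.9] 0.16 [0.7402 0.2782 0.1609]
side post_head [370.4 275.9] 0.82 [0.5028 0.2809 0.2739]
side holder [356.  315.4] 0.88 [ 0.4756  0.1939 -0.    ]
ball top [0.17499    0.1750633  0.17532322 0.17534896 0.17563905 0.17601969]
```

View pics/f2.png

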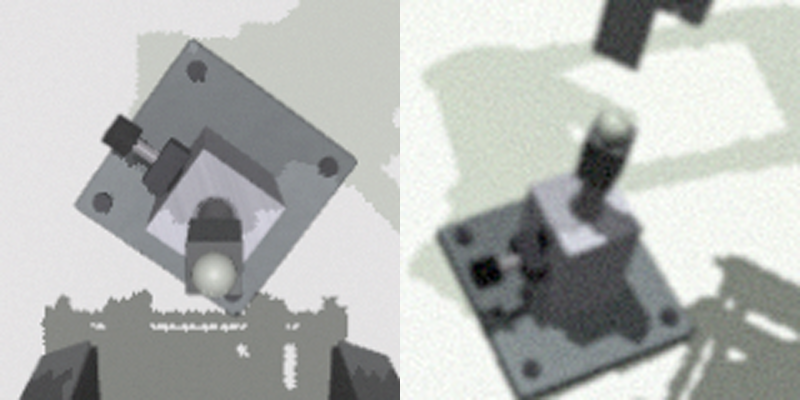

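The post stands upright in the holder, with its ball top at 0.176 m as expected for home, and the gripper is clear. I'll hand it in.

```bash
python3 -c "
from plant import manip
print(manip.job_done())"
```

```text
the job is handed in; nothing more can be done
None
```

The fixation-target post is in the holder with the plunger clicked into its groove; it was released standing upright and the job was handed in at about 20 s (no verdict was returned).

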